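# Put a plotter's feed drive back in gear

## Task

The paper-feed drive unit of the wide-format printer stands on the bench in neutral, with its black gear-change knob up. Rock the knob and its spindle to and fro while easing the knob down with light pressure, never forcing the nylon teeth (keep under about 15 N), until they mesh, and push the knob fully home. Then, by the knob alone and with hands off the gear, turn the white gear until the lug on it stands right at the steel pointer, let go, and leave the other things on the bench where they are.

Things in the scene. Friction and masses are not known exactly. Their poses are not given: they have to be found in the camera images.
- knob_grip (a point): grip point of the black gear-change knob on top of the upright spindle: on the spindle's axis, 12 mm below the top of the knob's wing, about 135 mm above the bench when up. The wing (50 mm long, 14 thick, 36 tall) stands on a round skirt 51 mm across. x along the wing, y across its thickness, z up. Knob and spindle turn as one; out of mesh they turn freely, with no stop within a turn
- gear_knob (a joint): how far the knob is pushed down its spindle: 0 to 0.002 (m) at the start (up, neutral), 0.012 fully home on a hard stop. It slides with about 2.5 N of drag and stays where it is left. The teeth meet end to end about 5.5 mm down, where a spring washer behind them gives about 0.2 mm per N, 5 mm at most; in mesh the knob goes on down to its stop
- drive_unit: the drive unit, a steel chassis 200 x 160 mm fixed to the bench; origin: centre of its underside; the spindle is 30 mm from it towards -x. Teeth: three under the knob, six on the gear 60 degrees apart, 18 mm from the axis, 6 mm wide, 8 mm deep, hidden by the skirt. They slide in only within about 7 degrees of a gap; at the start they stand end to end, where the gaps are is not known
- gear_lug (a point): centre of the top of the lug, a raised steel bar 7 mm wide, 14 long, 6 high near the rim of the white gear (100 mm across, flat under the knob, same axis). 39 mm from the axis, 82 mm above the bench. At the start 20 to 50 degrees clockwise, from above, of the pointer. The gear is stiff (0.09 Nm), stays where left, and once in mesh turns with the knob, with some 15 degrees of free play
- pointer (a point): where the lug's centre belongs: 39 mm from the spindle's axis, in line with the fixed bent steel pointer that stands beside the gear's rim (tip 50 mm from the axis, 86 mm above the bench). y points from the axis out to the pointer, z up
- gear_plate: the fixed steel top plate, 200 x 160 x 3 mm, its underside 60 mm above the bench, with what it carries: the white gear (top 76 mm above the bench), the pointer, and a motor 42 mm square, 101 mm above the bench, 100 mm from the spindle in the plate's +x. Origin: centre of its underside
- screwdriver: bystander: a screwdriver with a grey handle, about 0.2 m long, lying flat along its x
- parts_tray: bystander: an open grey plastic tray 120 x 90 x 30 mm. Origin: centre of its underside
- spare_gear: bystander: a loose white gear 58 mm across, 18 mm high, lying flat. Origin: centre of its underside
- ink_cartridge: bystander: a dark grey ink cartridge 75 x 28 x 56 mm, standing. Origin: centre of its underside

How it is judged:
On the way, in this order (a step that is already met when the one before it is completed fails the run):
1. the teeth are in mesh and the knob is pushed fully home (value of joint gear_knob above 0.0105 m), for 0.2 s.
2. with the knob home, the gear's lug is brought to the pointer (value of joint gear_knob above 0.0105 m and horizontal distance between gear_lug and pointer below 0.004 m), for 0.2 s.
At the end, for the whole second after the job is handed in: The gear-change knob is fully home (within 1.5 mm of its stop, so the dogs are in mesh) and the gear's lug stands at the pointer (centre within 4 mm of the pointer's mark), everything let go and at rest (all of step 2 and velocity of joint gear_knob below 0.005 m/s); the robot touches nothing.
It fails at once if the teeth are forced: more than 20 N between the knob's dogs and the gear (contact force between gear_knob and gear_plate above 20 N).
It fails at once if the gripper touches the gear or its plate instead of working by the knob (contact force between the fingers and gear_plate above 1 N).
It fails at once if a bystander is moved by more than 15 mm (distance of any of screwdriver, parts_tray, spare_gear, ink_cartridge from where it was at the start of the episode above 0.015 m).
It also fails if it takes over 51 s, if anything falls off the work surface, if the arm or the gripper's body presses on something with over 40 N, if the wrist force passes 120 N, or if a joint passes its speed limit or range.

## Robot

A 7-joint arm with a two-finger parallel gripper is mounted at the origin on the work surface. World frame = base frame: x ahead of the robot, y to its left, z up, the work surface at z = 0. Lengths are in m, angles in rad, forces in N, time in s.
With the tool pointing down it reaches from about 0.4 to 0.925 m from the base axis. Payload 5.6 kg.
Tool frame: the origin (TCP) lies on the mounting face of the last link; the fingertips stand 173 mm ahead of it and the grasp point (between the pads) lies 155 mm ahead of it; z points along the fingers, y is the line along which they close (so a half turn about z gives the same grasp; the last joint's range is limited). The gripper opens to 85 mm and grips with 20 to 120 N. Pads are 22 mm wide; open, the fingers measure 114 mm over their backs; the gripper's body (76 mm by 85 mm) begins 54 mm behind the grasp point. The pads swing forward as they close: fully open they stand 13 mm farther back than shut.
Start: joints at [1.102, 0.468, -0.012, 1.603, 0.006, 1.071, -0.056], TCP at [0.268, -0.592, 0.405] pointing down, gripper open.
Joint ranges: [-2.53, 2.53], [-0.31, 2.02], [-1.57, 1.55], [0.28, 2.44], [-1.29, 4.43], [0.15, 1.84], [-2.92, 2.92]. Speed limits (rad/s): [2.57, 2.57, 3.14, 3.14, 3.14, 3.14, 3.14].

## Interface

Orientations are given as a rotation vector (axis times angle).
In Python, from cell import robot gives the robot as it stands. The module is installed in compiled form; this text tells all that it offers.
- The arm moves only by the tool arm_command, never from a script. Its arguments are lists of equal length, an entry for each row: "jaw": the finger opening in cm, from 0 to 8.54; "slide": the shift along the tool's x, y, z in cm, a list of three; "delta_rot": the turn, a rotation vector about the tool's x, y, z in units of 8 degrees (1.0 is 8 degrees), a list of three. A call has 1 to 20 rows; each row is the pose to reach, as a shift and turn from the pose commanded when the call began, along the tool's axes at that moment; what a row does not reach only later rows make up. A row lasts 1/8 s, in which the tool goes at most 62.5 mm and 10.7 degrees, less where a joint would pass 70% of its speed; a pose out of reach is approached as far as the arm can. A call with a gripper value outside its range is refused whole. The fingers move at their own pace and stop on an object; the grip force is fixed at half the most. Time passes only in rows, so rows that repeat a pose let the fingers close. It gives the time, the measured TCP pose, the force, the opening and the grip force at its end, in the units of the state.
- robot.state(): the state, without advancing time (a new reading comes with each control period).
- robot.snapshot(name): name is "scene" or "top" or "wrist"; returns the picture (400x640x3 uint8, blue, green, red); there is no depth.
- robot.camera_model(name): a dict with "fov_y" (degrees; the focal length in pixels is half the picture's height over the tangent of half this angle, whatever the lens; pixels are square), "cx", "cy" (the principal point, pixels), "k1" (the pictures are not rectified: a ray, as slopes to the right and down, at radius r is drawn at 1 + k1 r^2 times it, then the intrinsics apply), "extrinsics" (4x4, takes a point from camera to world coordinates). Camera axes: x right, y down, z forward; pixel columns grow to the right and rows downward; lengths in m; the calibration is good to about 2 mm. A picture is of the moment at which its call begins: read the wrist's pose just before it. camera_model takes no time and is no camera call; for the wrist camera it gives the pose at the moment of the call.
- robot.hand_in(): hands the job in; it is judged then, once.
Trained networks look in the newest picture that a camera, given by its name, has taken for a name from the list of things; names that differ only in an ending like _2 or _b are one class to them, and where a whole thing is asked for, a point or a joint stands for the part that bears it (a point fixed in the world has none). Each returns a list of dicts, best first, with "score" (0 to 1); they miss things now and then, are a little off and sometimes report something else, mostly with a low value. They report only what shows in the picture. A call takes as long as a camera call.
- robot.find_in(camera, query): "bbox" ([left, top, right, bottom] in pixels, round what is visible of it).
- robot.regions_of(camera, query): "region" (400x640 bool, what is visible of it) and "bbox" ([left, top, right, bottom] in pixels, round what is visible of it).
The state is a dict: "t": time; "qpos": joint angles; "joint_vel": joint speeds; "tau": joint torques, N m; "position": TCP position; "eef_rot": TCP orientation; "force": force on the tool from outside, world axes, zero at the start; "torque": the same for the moment, N m; "width": opening from 0.0 (shut) to 1.0 (fully open); "gripper_force": force on a finger pad.
Only numpy, scipy, OpenCV 4.12 (cv2) and the standard library are available. Lean on these libraries where they do the work, as an engineer would, in place of code of your own. Each camera call takes 0.05 s, during which the arm holds its last target. There are 200 camera calls.

## Working session

There is one attempt and no reset: what is moved stays moved. The work goes in short steps, Python scripts to look and compute and a tool call to move; the robot and the scene stay as the last step left them, time stands still between calls to the robot, and variables do not carry over. Pictures are saved under pics/ and viewed, at most 10 in all, crops included, and the job is handed in when it is done.

Besides the shell and the picture viewer there is one more tool, called after ">>>" in YAML: its name, and indented under it one key for each argument. arm_command: Moves the arm, as the interface text tells. Its arguments: {"type":"object","properties":{"jaw":{"type":"array"},"slide":{"type":"array"},"delta_rot":{"type":"array"}},"required":["jaw","slide","delta_rot"]}

```bash
mkdir -p pics; cat > h.py <<'E'
import numpy as np, cv2
from scipy.spatial.transform import Rotation as R
from cell import robot
def ray(cam,u,v,m=None):
    m=m or robot.camera_model(cam); f=200/np.tan(np.radians(m['fov_y'])/2)
    d=np.array([(u-m['cx'])/f,(v-m['cy'])/f]); s=d.copy()
    for _ in range(20): s=d/(1+m['k1']*(s@s))
    E=np.array(m['extrinsics']); return E[:3,3],E[:3,:3]@np.array([s[0],s[1],1])
def atz(cam,u,v,z,m=None):
    o,d=ray(cam,u,v,m); return o+d*(z-o[2])/d[2]
def proj(cam,P,m=None):
    m=m or robot.camera_model(cam); f=200/np.tan(np.radians(m['fov_y'])/2)
    E=np.array(m['extrinsics']); p=E[:3,:3].T@(np.asarray(P)-E[:3,3]); s=p[:2]/p[2]
    s=s*(1+m['k1']*(s@s)); return np.array([m['cx'],m['cy']])+f*s
E
python3 - <<'E'
from h import *
ims=[robot.snapshot(c) for c in('scene','top')]
for c,i in zip(('scene','top'),ims):
    cv2.imwrite(f'pics/{c}0.png',i)
    m=robot.camera_model(c); print(c,m['fov_y'],m['k1'],np.round(m['extrinsics'],3).tolist())
for q in('knob_grip','gear_lug','pointer','gear_plate','drive_unit'):
    for c in('scene','top'):
        r=robot.find_in(c,q); print(q,c,[(np.round(x['bbox']).tolist(),round(x['score'],2)) for x in r[:2]])
s=robot.state(); print(s['t'],s['position'],s['eef_rot'],s['force'])
E
```

```text
scene 43.583316419070755 0.04395965217164829 [[0.205, 0.63, -0.749, 1.546], [0.979, -0.125, 0.162, -0.228], [0.008, -0.766, -0.642, 0.993], [0.0, 0.0, 0.0, 1.0]]
top 42.34437092473841 -0.10422038375173702 [[-0.021, -0.998, 0.051, 0.447], [-1.0, 0.02, -0.005, -0.015], [0.004, -0.051, -0.999, 1.364], [0.0, 0.0, 0.0, 1.0]]
knob_grip scene [([336.0, 187.0, 354.0, 211.0], 0.61)]
knob_grip top [([266.0, 172.0, 286.0, 192.0], 0.78)]
gear_lug scene [([327.0, 205.0, 364.0, 224.0], 0.9)]
gear_lug top [([259.0, 160.0, 300.0, 201.0], 0.78), ([272.0, 170.0, 289.0, 191.0], 0.67)]
pointer scene [([314.0, 193.0, 382.0, 248.0], 0.69)]
pointer top [([248.0, 130.0, 309.0, 212.0], 0.73), ([240.0, 130.0, 320.0, 210.0], 0.65)]
gear_plate scene [([316.0, 193.0, 383.0, 251.0], 0.88)]
gear_plate top [([247.0, 129.0, 313.0, 212.0], 0.82)]
drive_unit scene [([308.0, 185.0, 390.0, 270.0], 0.74)]
drive_unit top [([240.0, 130.0, 319.0, 208.0], 0.93)]
0.6 [ 0.26843582 -0.59197692  0.40469482] [ 3.07066847e+00  6.63670084e-01 -2.17803089e-05] [-0.97119987  0.59584587  0.04237579]
```

View pics/top0.png

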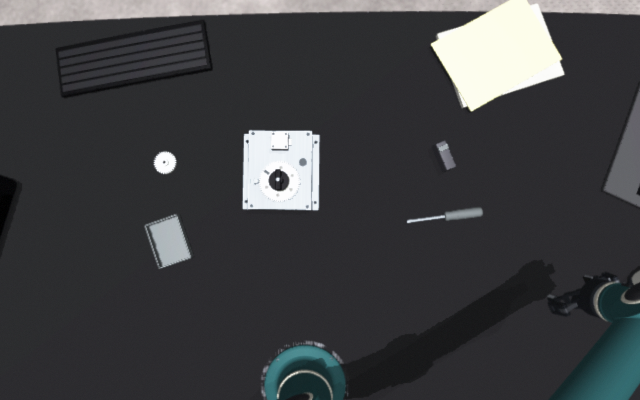

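View pics/scene0.png

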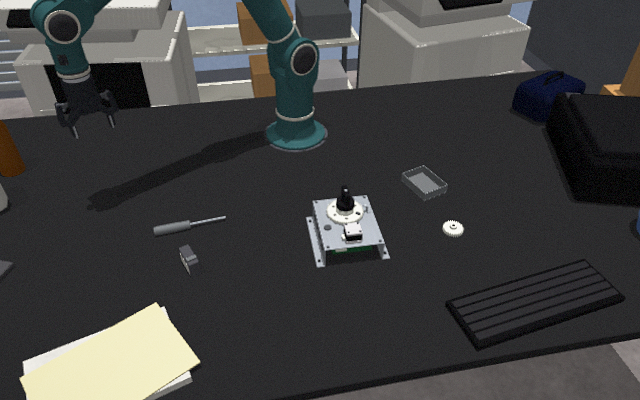

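The top view shows the drive unit with its axis at about (279,181), the motor at (280,141) and what seems to be the pointer at about (256,182). The bystanders are well clear of it.

```bash
python3 - <<'E'
from h import *
i=cv2.imread('pics/top0.png')[120:220,230:330]; j=cv2.imread('pics/scene0.png')[180:260,300:400]
cv2.imwrite('pics/crop0.png',cv2.resize(np.hstack([i,np.vstack([j,np.zeros((20,100,3),np.uint8)])]),(800,400),interpolation=cv2.INTER_CUBIC))
print('axis',atz('top',279.5,181,.076),'motor',atz('top',280,141.5,.101))
print('wing top',atz('top',278,179,.147))
for u,v in((243,132),(319,209),(243,209),(319,132)): print(atz('top',u,v,.06))
s=robot.state(); m=robot.camera_model('wrist'); T=np.eye(4);T[:3,:3]=R.from_rotvec(s['eef_rot']).as_matrix();T[:3,3]=s['position']
print(np.round(T,3).tolist(),np.round(np.linalg.inv(T)@np.array(m['extrinsics']),3).tolist(),m['fov_y'])
E
```

```text
axis [0.53308534 0.05082997 0.076     ] motor [0.62888692 0.04664137 0.101     ]
wing top [0.53314043 0.05066351 0.147     ]
[0.66127683 0.14262266 0.06      ]
[ 0.46129601 -0.04677034  0.06      ]
[0.46518029 0.14522358 0.06      ]
[ 0.65713875 -0.05106408  0.06      ]
[[0.911, 0.413, -0.0, 0.268], [0.413, -0.911, -0.0, -0.592], [-0.0, 0.0, -1.0, 0.405], [0.0, 0.0, 0.0, 1.0]] [[-0.0, -0.947, -0.322, 0.082], [1.0, -0.0, -0.001, 0.001], [0.001, -0.322, 0.947, 0.03], [0.0, 0.0, 0.0, 1.0]] 60.87076521988691
```

View pics/crop0.png

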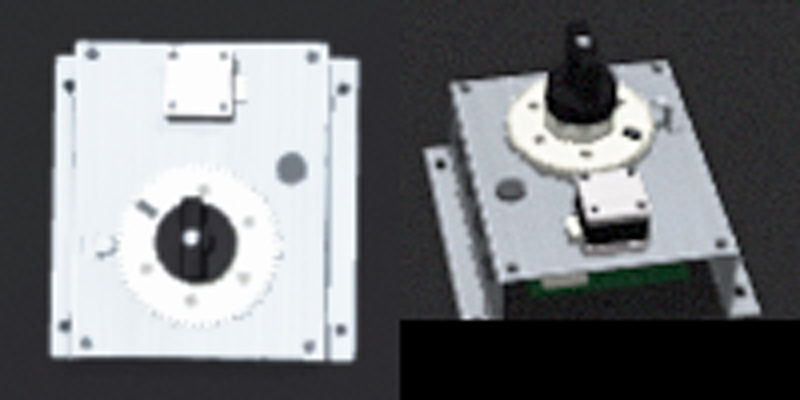

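The crop shows the lug at about 35° clockwise of the pointer, which points left (+y). The wing lies along world x. I'll hover above the knob with the tool aligned to the wing.

>>> arm_command:
  jaw: [4, 4, 4, 4, 4, 4, 4, 4, 4, 4, 4, 4, 4, 4, 4, 4]
  slide:
    - [50.7, -47.5, 0]
    - [50.7, -47.5, 0]
    - [50.7, -47.5, 0]
    - [50.7, -47.5, 0]
    - [50.7, -47.5, 0]
    - [50.7, -47.5, 0]
    - [50.7, -47.5, 0]
    - [50.7, -47.5, 0]
    - [50.7, -47.5, 0]
    - [50.7, -47.5, 0]
    - [50.7, -47.5, 0]
    - [50.7, -47.5, 0]
    - [50.7, -47.5, 0]
    - [50.7, -47.5, 0]
    - [50.7, -47.5, 0]
    - [50.7, -47.5, 0]
  delta_rot:
    - [0, 0, 3.05]
    - [0, 0, 3.05]
    - [0, 0, 3.05]
    - [0, 0, 3.05]
    - [0, 0, 3.05]
    - [0, 0, 3.05]
    - [0, 0, 3.05]
    - [0, 0, 3.05]
    - [0, 0, 3.05]
    - [0, 0, 3.05]
    - [0, 0, 3.05]
    - [0, 0, 3.05]
    - [0, 0, 3.05]
    - [0, 0, 3.05]
    - [0, 0, 3.05]
    - [0, 0, 3.05]

```text
t: 2.6
position: [0.5339, 0.049, 0.4048]
eef_rot: [3.141, -0.003, 0.0]
force: [-0.7, 0.6, 0.5]
width: 0.471
gripper_force: 0.0
```

```bash
python3 - <<'E'
from h import *
s=robot.state(); m=robot.camera_model('wrist'); i=robot.snapshot('wrist'); cv2.imwrite('pics/w1.png',i)
print(s['t'],s['position'],R.from_rotvec(s['eef_rot']).as_matrix().round(4).tolist(),s['qpos'],s['force'],s['width'])
for P in([.533,.051,.147],[.533,.051,.076]): print(proj('wrist',P,m))
for q in('knob_grip','gear_lug','pointer'):
    r=robot.find_in('wrist',q); print(q,[(np.round(x['bbox']).tolist(),round(x['score'],2)) for x in r[:2]])
E
```

```text
2.6 [0.53391921 0.04900293 0.40483098] [[1.0, -0.0019, 0.0003], [-0.0019, -1.0, -0.0003], [0.0003, 0.0003, -1.0]] [ 0.10385073  0.29964475 -0.30874993  1.86591954  0.10780394  0.99189745
 -1.82371715] [-0.72537941  0.6489173   0.52376956] 0.47075796615095394
[316.26398312 209.7507858 ]
[317.29709087 182.67776261]
knob_grip []
gear_lug [([259.0, 122.0, 373.0, 236.0], 0.82), ([589.0, 246.0, 639.0, 256.0], 0.72)]
pointer [([229.0, 24.0, 414.0, 247.0], 0.58)]
```

View pics/w1.png

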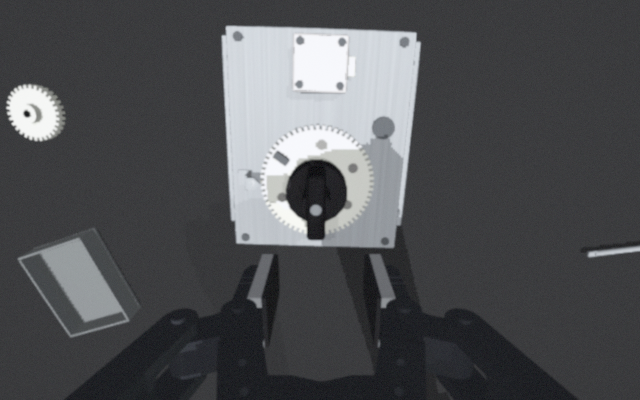

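The wrist view shows the knob's dot at (316,210), where my axis estimate projects. The gear centre is near (317,182), the lug is at (281,158) and the pointer is near (252,177). I'll measure these more finely.

```bash
python3 - <<'E'
from h import *
m=robot.camera_model('wrist')
i=cv2.imread('pics/w1.png')
cv2.imwrite('pics/w1c.png',cv2.resize(i[115:245,225:385],(800,650)[:1]+(600,) if 0 else (738,600),interpolation=cv2.INTER_CUBIC))
A=lambda u,v,z:atz('wrist',u,v,z,m)
print('L,R,T',A(261,182,.076),A(374.5,182,.076),A(317,124.5,.076),A(317,237,.076))
print('dot',A(316,210,.147))
for n,(u,v,z) in dict(lug=(281,158,.082),ptr=(257,178,.086)).items():
    p=A(u,v,z); d=p[:2]-[.533,.0505]; print(n,p,np.linalg.norm(d),np.degrees(np.arctan2(d[1],d[0])))
E
```

```text
L,R,T [0.533778   0.10306273 0.076     ] [ 5.3368317e-01 -1.7748747e-04  7.6000000e-02] [0.58511736 0.0518729  0.076     ] [0.47894186 0.05236792 0.076     ]
dot [0.53289534 0.0520117  0.147     ]
lug [0.55710034 0.08328172 0.082     ] 0.04068743812891517 53.67755956357777
ptr [0.54021143 0.10453557 0.086     ] 0.054514652081597344 82.39838764034752
```

View pics/w1c.png

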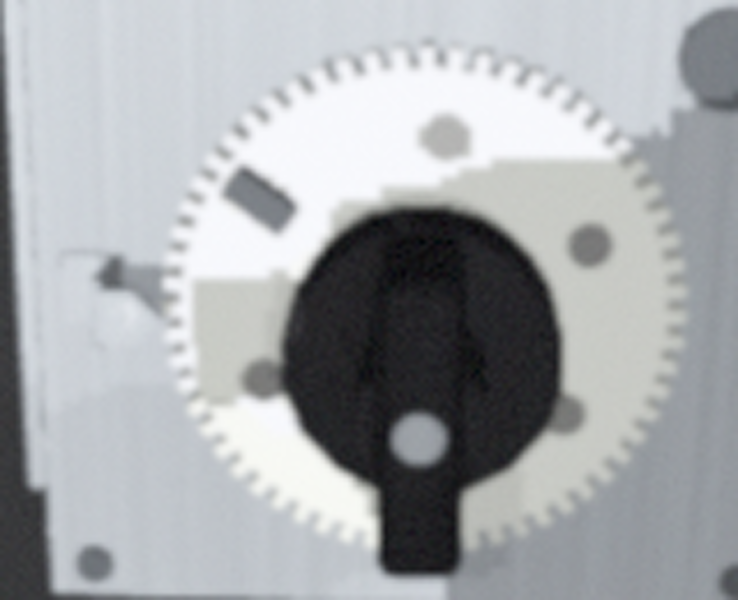

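>>> arm_command:
  jaw: [4, 4, 4, 4, 4, 4, 0, 0, 0, 0, 0, 0]
  slide:
    - [-0.06, -0.25, 3]
    - [-0.06, -0.25, 6]
    - [-0.06, -0.25, 9]
    - [-0.06, -0.25, 11]
    - [-0.06, -0.25, 11.5]
    - [-0.06, -0.25, 11.5]
    - [-0.06, -0.25, 11.5]
    - [-0.06, -0.25, 11.5]
    - [-0.06, -0.25, 11.5]
    - [-0.06, -0.25, 11.5]
    - [-0.06, -0.25, 11.5]
    - [-0.06, -0.25, 11.5]
  delta_rot:
    - [0, 0, 0]
    - [0, 0, 0]
    - [0, 0, 0]
    - [0, 0, 0]
    - [0, 0, 0]
    - [0, 0, 0]
    - [0, 0, 0]
    - [0, 0, 0]
    - [0, 0, 0]
    - [0, 0, 0]
    - [0, 0, 0]
    - [0, 0, 0]

```text
t: 4.3
position: [0.5338, 0.0527, 0.2899]
eef_rot: [-3.141, 0.0, -0.002]
force: [2.0, 2.0, 0.9]
width: 0.153
gripper_force: 61.3
```

```bash
python3 - <<'E'
from h import *
i=robot.snapshot('wrist'); cv2.imwrite('pics/w2.png',i)
s=robot.state(); print(s['t'],s['position'],s['force'],s['torque'],s['width'],s['gripper_force'])
E
```

```text
4.35 [0.53376149 0.05269154 0.28986744] [1.85734411 0.42916809 1.66456168] [ 0.37104433 -0.53689889 -0.01258729] 0.1530060574493924 61.28648042678833
```

View pics/w2.png

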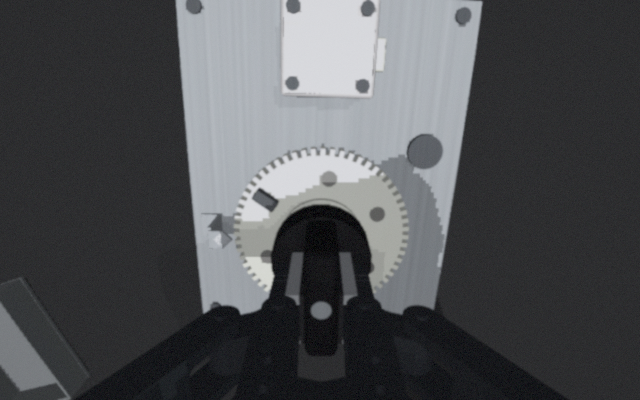

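The fingers grip the wing squarely, with the pointer near (222,230) and the lug at (265,199). Next I ease the knob down.

>>> arm_command:
  jaw: [0, 0, 0, 0, 0, 0]
  slide:
    - [0, 0, 0.1]
    - [0, 0, 0.2]
    - [0, 0, 0.3]
    - [0, 0, 0.4]
    - [0, 0, 0.4]
    - [0, 0, 0.4]
  delta_rot:
    - [0, 0, 0]
    - [0, 0, 0]
    - [0, 0, 0]
    - [0, 0, 0]
    - [0, 0, 0]
    - [0, 0, 0]

```text
t: 5.1
position: [0.5337, 0.0526, 0.2857]
eef_rot: [-3.141, 0.0, -0.002]
force: [5.3, 3.9, -0.4]
width: 0.157
gripper_force: 61.1
```

>>> arm_command:
  jaw: [0, 0, 0]
  slide:
    - [0, 0, 0.05]
    - [0, 0, 0.1]
    - [0, 0, 0.1]
  delta_rot:
    - [0, 0, 0]
    - [0, 0, 0]
    - [0, 0, 0]

```text
t: 5.48
position: [0.5337, 0.0527, 0.285]
eef_rot: [-3.141, 0.0, -0.002]
force: [5.8, 2.9, 4.1]
width: 0.153
gripper_force: 61.6
```

>>> arm_command:
  jaw: [0, 0, 0]
  slide:
    - [0, 0, 0.05]
    - [0, 0, 0.1]
    - [0, 0, 0.1]
  delta_rot:
    - [0, 0, 0]
    - [0, 0, 0]
    - [0, 0, 0]

```text
t: 5.85
position: [0.5337, 0.0527, 0.2843]
eef_rot: [-3.141, 0.0, -0.002]
force: [3.8, 2.8, 6.5]
width: 0.149
gripper_force: 62.1
```

>>> arm_command:
  jaw: [0, 0, 0, 0]
  slide:
    - [0, 0, 0]
    - [0, 0, 0]
    - [0, 0, 0]
    - [0, 0, 0]
  delta_rot:
    - [0, 0, -0.4]
    - [0, 0, -0.8]
    - [0, 0, -1.2]
    - [0, 0, -1.2]

```text
t: 6.35
position: [0.5337, 0.0528, 0.2843]
eef_rot: [-3.13, -0.264, -0.002]
force: [3.9, 3.0, 6.5]
width: 0.155
gripper_force: 62.1
```

```bash
python3 - <<'E'
from h import *
s=robot.state(); print(s['t'],s['position'],s['force'],s['torque'],s['width'])
E
```

```text
6.35 [0.53374049 0.05278134 0.28429474] [3.89986243 2.96157143 6.53031644] [ 0.74411428 -0.80791605 -0.00622048] 0.15496322751553598
```

>>> arm_command:
  jaw: [0, 0, 0, 0]
  slide:
    - [0, 0, 0]
    - [0, 0, 0]
    - [0, 0, 0]
    - [0, 0, 0]
  delta_rot:
    - [0, 0, -0.4]
    - [0, 0, -0.8]
    - [0, 0, -1.2]
    - [0, 0, -1.2]

```text
t: 6.85
position: [0.5337, 0.0529, 0.2838]
eef_rot: [-3.097, -0.525, -0.002]
force: [4.9, 3.6, 1.9]
width: 0.152
gripper_force: 61.4
```

>>> arm_command:
  jaw: [0, 0, 0, 0]
  slide:
    - [0, 0, 0]
    - [0, 0, 0]
    - [0, 0, 0]
    - [0, 0, 0]
  delta_rot:
    - [0, 0, -0.4]
    - [0, 0, -0.8]
    - [0, 0, -1.2]
    - [0, 0, -1.2]

```text
t: 7.35
position: [0.5336, 0.0529, 0.2837]
eef_rot: [-3.042, -0.782, -0.002]
force: [4.9, 3.4, 1.8]
width: 0.153
gripper_force: 61.3
```

Fz fell and the tool dropped 0.5 mm, so the teeth are starting to mesh. I'll back off slightly and ease down.

>>> arm_command:
  jaw: [0, 0, 0, 0]
  slide:
    - [0, 0, 0]
    - [0, 0, 0.07]
    - [0, 0, 0.14]
    - [0, 0, 0.14]
  delta_rot:
    - [0, 0, 0.4]
    - [0, 0, 0.4]
    - [0, 0, 0.4]
    - [0, 0, 0.4]

```text
t: 7.85
position: [0.5336, 0.0529, 0.2822]
eef_rot: [-3.063, -0.696, -0.002]
force: [5.2, 3.4, 0.8]
width: 0.156
gripper_force: 61.3
```

>>> arm_command:
  jaw: [0, 0, 0, 0]
  slide:
    - [0, 0, 0.08]
    - [0, 0, 0.15]
    - [0, 0, 0.22]
    - [0, 0, 0.22]
  delta_rot:
    - [0, 0, 0]
    - [0, 0, 0]
    - [0, 0, 0]
    - [0, 0, 0]

```text
t: 8.35
position: [0.5336, 0.0529, 0.28]
eef_rot: [-3.063, -0.696, -0.002]
force: [5.2, 4.7, 0.4]
width: 0.149
gripper_force: 61.3
```

>>> arm_command:
  jaw: [0, 0, 0]
  slide:
    - [0, 0, 0.05]
    - [0, 0, 0.1]
    - [0, 0, 0.1]
  delta_rot:
    - [0, 0, 0]
    - [0, 0, 0]
    - [0, 0, 0]

```text
t: 8.72
position: [0.5337, 0.053, 0.2792]
eef_rot: [-3.063, -0.696, -0.002]
force: [5.1, 4.2, 2.7]
width: 0.152
gripper_force: 61.6
```

>>> arm_command:
  jaw: [0, 0, 0]
  slide:
    - [0, 0, 0.03]
    - [0, 0, 0.06]
    - [0, 0, 0.06]
  delta_rot:
    - [0, 0, 0]
    - [0, 0, 0]
    - [0, 0, 0]

```text
t: 9.1
position: [0.5337, 0.053, 0.2791]
eef_rot: [-3.063, -0.696, -0.002]
force: [3.4, 3.8, 7.3]
width: 0.155
gripper_force: 62.2
```

It's home on the hard stop. Now I turn counter-clockwise most of the way and look.

>>> arm_command:
  jaw: [0, 0, 0, 0, 0, 0, 0, 0, 0, 0]
  slide:
    - [0, 0, -0.03]
    - [0, 0, -0.03]
    - [0, 0, -0.03]
    - [0, 0, -0.03]
    - [0, 0, -0.03]
    - [0, 0, -0.03]
    - [0, 0, -0.03]
    - [0, 0, -0.03]
    - [0, 0, -0.03]
    - [0, 0, -0.03]
  delta_rot:
    - [0, 0, -0.4]
    - [0, 0, -0.8]
    - [0, 0, -1.2]
    - [0, 0, -1.6]
    - [0, 0, -2]
    - [0, 0, -2.4]
    - [0, 0, -2.8]
    - [0, 0, -3.2]
    - [0, 0, -3.5]
    - [0, 0, -3.5]

```text
t: 10.35
position: [0.5335, 0.0532, 0.2792]
eef_rot: [-2.803, -1.417, -0.002]
force: [3.5, 4.8, 5.8]
width: 0.156
gripper_force: 61.9
```

```bash
python3 - <<'E'
from h import *
import pickle
m=robot.camera_model('wrist'); i=robot.snapshot('wrist'); cv2.imwrite('pics/w3.png',i); pickle.dump(m,open('m3.pkl','wb'))
# rectified overhead view at z=.084 around axis, 0.2 mm/px, world x up, y left
ax=np.array([.5335,.0525]); g=np.arange(-60,60,.2)/1000
X,Y=ax[0]-g[:,None]+0*g[None],ax[1]-g[None]+0*g[:,None]
mp=np.array([[proj('wrist',(x,y,.084),m) for x,y in zip(a,b)] for a,b in zip(X,Y)],np.float32)
o=cv2.remap(i,mp[...,0],mp[...,1],cv2.INTER_CUBIC); cv2.imwrite('pics/r3.png',o)
s=robot.state(); print(s['t'],s['position'],s['force'],s['torque'])
E
```

```text
10.4 [0.53351022 0.05322919 0.27917643] [3.45468285 4.11118747 5.23825954] [ 1.01387127 -0.75755321 -0.06006006]
```

View pics/r3.png

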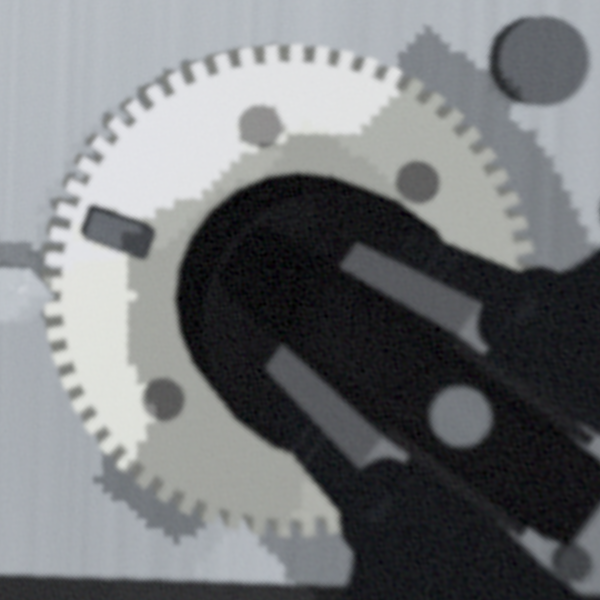

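The rectified view shows the lug at (118,232), about 18° short of pointing left. The pointer is at the left edge, cropped, so I'll rectify a wider area from all three wrist pictures.

```bash
python3 - <<'E'
from h import *
import pickle
m=pickle.load(open('m3.pkl','rb')); s=robot.state()
def T(p,r):
    t=np.eye(4);t[:3,:3]=R.from_rotvec(r).as_matrix();t[:3,3]=p;return t
C=np.linalg.inv(T(s['position'],s['eef_rot']))@np.array(m['extrinsics'])
ms=[dict(m,extrinsics=T(p,r)@C) for p,r in(([.5339,.049,.4048],[3.141,-.003,0]),([.53376,.05269,.28987],[-3.141,0,-.002]))]+[m]
out=[]
for k,mm in enumerate(ms):
    i=cv2.imread(f'pics/w{k+1}.png')
    ys=.0525+np.arange(80,20,-.23)/1000; xs=.5335+np.arange(38,-30,-.23)/1000
    mp=np.array([[proj('wrist',(x,y,.086),mm) for y in ys] for x in xs],np.float32)
    o=cv2.remap(i,mp[...,0],mp[...,1],cv2.INTER_CUBIC)
    o[int(38/.23),::6]=(0,0,255); o[::6,int(30/.23)]=(0,0,255)  # axis line; 50 mm radius
    out.append(o)
o=np.hstack(out); o=cv2.convertScaleAbs(o,alpha=1.15); cv2.imwrite('pics/p3.png',o); print(o.shape)
E
```

```text
(296, 783, 3)
```

View pics/p3.png

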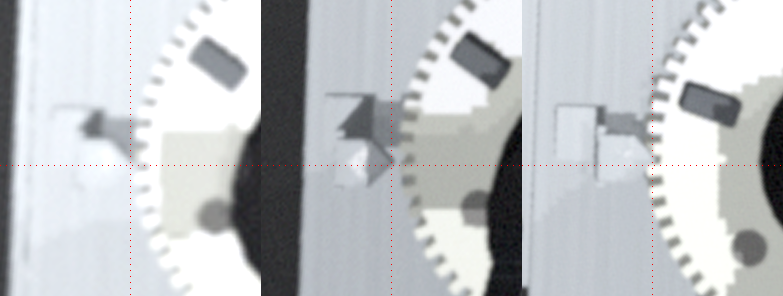

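All three views put the pointer tip about 50 mm from the axis and within 1–2.5° of +y; in the middle one it is at (391,162). The lug measures 38.9 mm radius and 20.5° clockwise of +y, so about 18.5° remains.

>>> arm_command:
  jaw: [0, 0, 0, 0, 0, 0, 0, 0]
  slide:
    - [0, 0, 0]
    - [0, 0, 0]
    - [0, 0, 0]
    - [0, 0, 0]
    - [0, 0, 0]
    - [0, 0, 0]
    - [0, 0, 0]
    - [0, 0, 0]
  delta_rot:
    - [0, 0, -0.4]
    - [0, 0, -0.8]
    - [0, 0, -1.2]
    - [0, 0, -1.6]
    - [0, 0, -2.0]
    - [0, 0, -2.3]
    - [0, 0, -2.3]
    - [0, 0, -2.3]

```text
t: 11.4
position: [0.5333, 0.0534, 0.2792]
eef_rot: [-2.541, -1.847, -0.001]
force: [2.1, 3.9, 6.3]
width: 0.152
gripper_force: 62.0
```

```bash
python3 - <<'E'
from h import *
m=robot.camera_model('wrist'); i=robot.snapshot('wrist'); cv2.imwrite('pics/w4.png',i)
out=[]
for z in(.082,.086):
    ys=.0525+np.arange(80,15,-.17)/1000; xs=.5335+np.arange(38,-30,-.17)/1000
    mp=np.array([[proj('wrist',(x,y,z),m) for y in ys] for x in xs],np.float32)
    o=cv2.remap(i,mp[...,0],mp[...,1],cv2.INTER_CUBIC); o[int(38/.17),::6]=(0,0,255); o[::6,int(30/.17)]=(0,0,255); o[::6,int(41/.17)]=(255,0,0); out.append(o)
cv2.imwrite('pics/p4.png',np.hstack(out))
s=robot.state(); print(s['t'],s['position'],s['eef_rot'],s['force'],s['torque'])
E
```

```text
11.45 [0.53334596 0.05338879 0.27915781] [-2.54055405e+00 -1.84707726e+00 -1.45480026e-03] [1.40724063 4.64000103 5.88254091] [ 1.05047347 -0.56963163 -0.03028165]
```

View pics/p4.png

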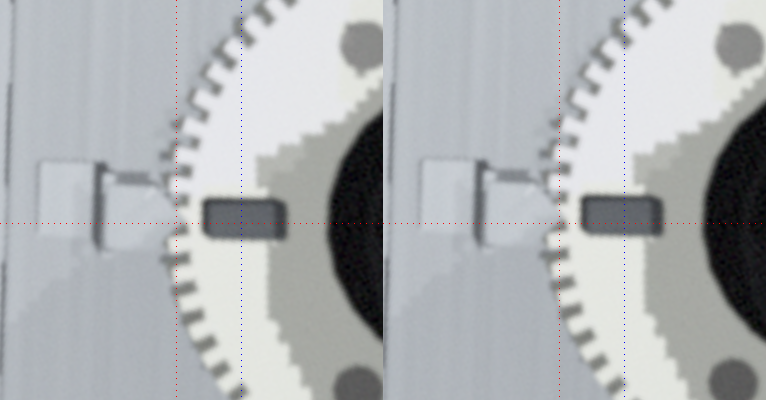

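The lug's centre at (245,218) is in line with the pointer tip at (179,214), off by about 0.3 mm. I'll release and lift.

>>> arm_command:
  jaw: [0, 0, 4, 4, 4, 4, 4, 4, 4, 4, 4, 4, 4]
  slide:
    - [0, 0, 0]
    - [0, 0, 0]
    - [0, 0, 0]
    - [0, 0, 0]
    - [0, 0, 0]
    - [0, 0, 0]
    - [0, 0, 0]
    - [0, 0, -1]
    - [0, 0, -3]
    - [0, 0, -6]
    - [0, 0, -10]
    - [0, 0, -12]
    - [0, 0, -12]
  delta_rot:
    - [0, 0, 0]
    - [0, 0, 0]
    - [0, 0, 0]
    - [0, 0, 0]
    - [0, 0, 0]
    - [0, 0, 0]
    - [0, 0, 0]
    - [0, 0, 0]
    - [0, 0, 0]
    - [0, 0, 0]
    - [0, 0, 0]
    - [0, 0, 0]
    - [0, 0, 0]

```text
t: 13.08
position: [0.5338, 0.0529, 0.4016]
eef_rot: [2.539, 1.844, 0.006]
force: [0.6, -1.5, -1.4]
width: 0.471
gripper_force: 0.0
```

```bash
python3 - <<'E'
from h import *
m=robot.camera_model('wrist'); i=robot.snapshot('wrist')
out=[]
for z in(.082,.135):
    ys=.0525+np.arange(80,-20,-.26)/1000; xs=.5335+np.arange(50,-50,-.26)/1000
    mp=np.array([[proj('wrist',(x,y,z),m) for y in ys] for x in xs],np.float32)
    o=cv2.remap(i,mp[...,0],mp[...,1],cv2.INTER_CUBIC); o[int(50/.26),::6]=(0,0,255); o[::6,int(41/.26)]=(255,0,0); o[::6,int(80/.26)]=(0,255,0);out.append(o)
cv2.imwrite('pics/p5.png',np.hstack(out))
s=robot.state(); print(s['t'],s['position'],s['force'],s['width'])
E
```

```text
13.125 [0.53338006 0.05252969 0.39996461] [ 0.47465054  0.13693719 -0.67048333] 0.46707497316145247
```

View pics/p5.png

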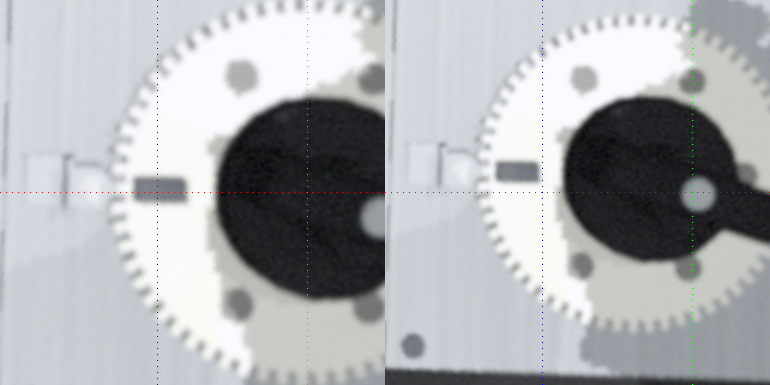

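The lug at (160,190) still lines up with the pointer tip near (112,187). The knob's dot appears at (697,194), close to the axis for the home height, so the knob stayed down. Handing in.

```bash
python3 -c "
from cell import robot
print(robot.hand_in())"
```

```text
the job is handed in; nothing more can be done
None
```

I meshed the knob, pushed it fully home and turned the lug to within about 1 mm of the pointer by camera, then let go and handed in at about 13 s; the hand-in returned no verdict.

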